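# Sheathe the scraper and bolt it in

## Task

The flat scraper has been left standing in the wooden block. Put it away: slide its blade fully home into the leaning sheath that has the wide slot and the slide bolt (the other sheath is too narrow), then push the slide bolt fully shut so that it locks over the blade's shoulder. Leave the other things on the bench where they are.

Things in the scene. Friction and masses are not known exactly. Their poses are not given: they have to be found in the camera images.
- scraper: Flat scraper, 195 mm long, 0.16 kg, steel blade, black plastic handle. Origin: middle of the blade's free end edge. z runs up to the handle, y across the blade, x through its thickness; a half turn about z changes nothing. Blade 4 mm thick, 60 mm wide up to square shoulders at z = 90 mm (54 mm wide in the first 6 mm), then a neck 24 mm wide, 4 mm thick. Starts upright in the wooden block.
- scraper_grip (a point): Centre of the scraper's handle, 150 mm along z from its origin, same axes. Handle 18 mm (x) by 24 mm (y), from z = 105 to 195 mm of the scraper.
- rest: Wooden block, 60 (x) by 100 (y) by 60 mm high, fixed; origin at the centre of its underside. Upright slot in its middle, 6 mm (x) by 65 mm (y), open at the top, its floor 15 mm above the bench, so the handle stands 120 to 210 mm above the bench.
- slot_floor (a point): Middle of the floor of the wide slot. z points out of the slot along the way in and out, 30 degrees from vertical towards the robot; y along the slot's width, x through its thickness. Slot 7 mm (x) by 65 mm (y), 92 mm deep; its top 8 mm flare by 4 mm on every side. With the scraper home its origin is here, its z along this z, its shoulders 2 mm below the mouth, neck and handle outside.
- slot_mouth (a point): Centre of the mouth of that slot, 92 mm along z from slot_floor; same axes. About 117 mm above the bench.
- bolt (a joint): Slide bolt on the mouth face, in metres: 0 shut, 0.050 fully open; shuts along the slot's -y, from the +y side, 2 N friction, stays where left. Steel plate 26 (x) by 68 (y) by 5 mm, 2 to 7 mm above the mouth, inner edge at y = 18 mm + joint value: clear of the flare above 0.019; shut, it lies over a shoulder of the blade, beside the neck. Starts open by 0.024 to 0.046.
- bolt_grip (a point): Point on the axis of the bolt's upright black plastic post, 42 mm above the mouth plane, same axes as slot_floor (y = 70 mm + joint value there). Post 20 mm (x) by 14 mm (y), from 7 to 62 mm above the mouth.
- stand: Dark steel stand, foot 100 (x) by 90 (y) by 12 mm, fixed; origin at the centre of its underside, front (-x) towards the robot. It carries the right sheath: a grey painted block 40 by 100 by 100 mm leaning 30 degrees to the front, with the wide slot in its top face, the bolt, and an arm under the bolt reaching to y = 135 mm.
- small_stand: Stand of the other sheath, fixed, same make and lean but 70 mm wide with a slot only 34 mm wide and no bolt; origin at the centre of its underside. Not to be used. Which of the two stands on the left varies.
- cover_a: Bystander: black round motor cover, 135 mm across, 48 mm high, origin at the centre of its underside.
- cover_b: Bystander: another such motor cover.
- bottle: Bystander: red plastic bottle, 60 mm across, 170 mm high, origin under its centre.
- block_tall: Bystander: wooden block 45 by 45 by 75 mm high, origin under its centre.
- block_low: Bystander: wooden block 90 by 40 by 30 mm high, origin under its centre.
- tin: Bystander: steel tin 76 mm across, 50 mm high, origin under its centre.
- driver: Bystander: air screwdriver lying along its x, 205 mm long, 40 mm high, origin under its middle.
Not all that is in view belongs to the job. What is shaped like the stand but pink is not meant.

How it is judged:
By the outcome, as a careful person would: the job done as asked, in the order asked, and still so for the second after the job is handed in, with the robot touching nothing.
It also fails if it takes over 64 s, if anything falls off the work surface, if the arm or the gripper's body presses on something with over 40 N, if the wrist force passes 120 N, or if a joint passes its speed limit or range.

## Robot

A 6-joint arm with a two-finger parallel gripper is mounted at the origin on the work surface. World frame = base frame: x ahead of the robot, y to its left, z up, the work surface at z = 0. Lengths are in m, angles in rad, forces in N, time in s.
With the tool pointing down it reaches from about 0.4 to 0.825 m from the base axis. Payload 7 kg.
Tool frame: the origin (TCP) lies midway between the tips of the shut fingers; the grasp point (between the pads) lies 19 mm behind it; z points along the fingers, y is the line along which they close (so a half turn about z gives the same grasp; the last joint's range is limited). The gripper opens to 88 mm and grips with 3 to 60 N. Pads are 19 mm wide; open, the fingers measure 130 mm over their backs; the gripper's body (78 mm by 193 mm) begins 47 mm behind the grasp point.
Start: joints at [1.535, 0.359, 0.012, 0, -1.224, -0.288], TCP at [0.215, 0.64, 0.227] pointing down, gripper open.
Joint ranges: [-3.07, 3.07], [-1.43, 2.12], [-1.02, 1.25], [-3.03, 1.67], [-3.05, -0], [-3.03, 3.03]. Speed limits (rad/s): [2.39, 2.39, 3.01, 3.14, 3.14, 3.14].

## Interface

Orientations are given as [roll, pitch, yaw] about the fixed x, y, z axes, in that order (R = Rz(yaw) Ry(pitch) Rx(roll)).
In Python, from station import arm gives the robot as it stands.
- The arm moves only by the tool servo_tool, never from a script. Its argument "deltas" is a list of rows, each a list of 7 numbers: the closure, from -1 (fully open) to 1 (shut), then the shift along the tool's x, y, z in mm, then the turn, a rotation vector about the tool's x, y, z in degrees. In form: [[gripper, x, y, z, ax, ay, az], ...]. A call has 1 to 20 rows; each row shifts and turns the commanded pose from where the row before left it, along the tool's axes as they then stand; what a row does not reach is not made up. A row lasts 1/12 s, in which the tool goes at most 41.7 mm and 7.16 degrees, less where a joint would pass 70% of its speed; a pose out of reach is approached as far as the arm can. A call is refused whole if a number of a shift passes 41.7 or a number of a turn 7.16, either way. A call with a gripper value outside its range is refused whole. The fingers move at their own pace and stop on an object; "squeeze" is the grip in N (left out, the last holds). Time passes only in rows, so rows that do not move let the fingers close. It gives the time, the measured TCP pose, the force, the opening and the grip force at its end, in the units of the state.
- arm.get_state(): the state, without advancing time (a new reading comes with each control period).
- arm.grab_frame(name): name is "side" or "top" or "wrist"; returns a dict with "color" (400x640x3 uint8, red, green, blue), "K" (3x3 intrinsics, pixels), "position" and "orientation" of the camera in the world. Camera axes: x right, y down, z forward; pixel columns grow to the right and rows downward; lengths in m; the calibration is good to about 2 mm. A picture is of the moment at which its call begins. There is no depth.
- arm.job_done(): hands the job in; it is judged then, once.
Trained networks look in a picture, given as the dict that the camera call returned (one of the last four; its "shot" number tells which), for a name from the list of things; names that differ only in an ending like _2 or _b are one class to them, and where a whole thing is asked for, a point or a joint stands for the part that bears it (a point fixed in the world has none). Each returns a list of dicts, best first, with "conf" (0 to 1); they miss things now and then, are a little off and sometimes report something else, mostly with a low value. They report only what shows in the picture. A call takes as long as a camera call. They do not tell look-alikes from the thing itself.
- arm.recognise(query, picture): "at" ([x, y, z] in m, in the coordinates of the camera as it stood for that picture, good to about 4 mm: the middle of the surface that is visible of it).
The state is a dict: "t": time; "q": joint angles; "qd": joint speeds; "joint_efforts": joint torques, N m; "eef_pos": TCP position; "ee_rot": TCP orientation; "force": force on the tool from outside, world axes, zero at the start; "moment": the same for the moment, N m; "width": finger opening in m; "gripper_force": force on a finger pad.
Only numpy, scipy, OpenCV 4.12 (cv2) and the standard library are available. Lean on these libraries where they do the work, as an engineer would, in place of code of your own. Each camera call takes 0.05 s, during which the arm holds its last target. There are 200 camera calls.

## Working session

There is one attempt and no reset: what is moved stays moved. The work goes in short steps, Python scripts to look and compute and a tool call to move; the robot and the scene stay as the last step left them, time stands still between calls to the robot, and variables do not carry over. Pictures are saved under pics/ and viewed, at most 10 in all, crops included, and the job is handed in when it is done.

Besides the shell and the picture viewer there is one more tool, called after ">>>" by a JSON object that holds its "name" and its "arguments", one argument or row to a line. servo_tool: Moves the arm, as the interface text tells. Its arguments: {"type":"object","properties":{"deltas":{"type":"array","items":{"type":"array","items":{"type":"number"}}},"squeeze":{"type":"number"}},"required":["deltas"]}

```bash
ls; mkdir -p pics; cat > h.py <<'E'
from station import arm
import numpy as np, cv2
from scipy.spatial.transform import Rotation as R
def camR(f):
    o=np.array(f["orientation"],float)
    return o if o.shape==(3,3) else (R.from_euler('xyz',o).as_matrix() if o.size==3 else R.from_quat(o).as_matrix())
def toworld(f,p): return np.array(f["position"])+camR(f)@np.array(p)
def ray(f,u,v):
    d=camR(f)@np.linalg.inv(f["K"])@np.array([u,v,1.]); return np.array(f["position"]),d
def atz(f,u,v,z):
    o,d=ray(f,u,v); return o+d*(z-o[2])/d[2]
def proj(f,p):
    c=camR(f).T@(np.array(p)-np.array(f["position"])); q=np.array(f["K"])@c; return q[:2]/q[2]
def save(f,n): cv2.imwrite(f"pics/{n}.png",f["color"][:,:,::-1])
E
python3 - <<'E'
from h import *
for n in ("side","top"):
    f=arm.grab_frame(n); save(f,n+"0"); print(n,f["position"],f["orientation"],f["K"][0][0])
    for q in ("scraper","scraper_grip","rest","slot_mouth","bolt","bolt_grip","stand","small_stand","bottle","tin","cover_a","driver","block_tall","block_low"):
        print(q,[(round(r["conf"],2),toworld(f,r["at"]).round(3).tolist()) for r in arm.recognise(q,f)[:3]])
print(arm.get_state())
E
```

```text
pics
side [-0.19388275 -0.98617476  0.94685188] [-2.1331384  -0.02073797 -0.60922689] 509.7353401322434
scraper [(0.66, [0.461, 0.028, 0.139]), (0.61, [0.351, -0.3, 0.028])]
scraper_grip [(0.74, [0.677, -0.352, 0.042]), (0.66, [0.458, 0.024, 0.134])]
rest [(0.86, [0.442, 0.004, 0.049]), (0.23, [0.59, 0.283, 0.13])]
slot_mouth [(0.89, [0.603, 0.182, 0.114]), (0.85, [0.35, 0.558, 0.112]), (0.64, [0.348, -0.302, 0.028])]
bolt [(0.67, [0.332, 0.629, 0.129]), (0.57, [0.589, 0.282, 0.125])]
bolt_grip [(0.47, [0.59, 0.282, 0.13]), (0.45, [0.33, 0.625, 0.13])]
stand [(0.9, [0.352, 0.545, 0.072]), (0.59, [0.602, 0.169, 0.084]), (0.22, [0.603, 0.181, 0.113])]
small_stand [(0.73, [0.633, -0.17, 0.054])]
bottle [(0.7, [0.698, 0.339, 0.109])]
tin [(0.83, [0.679, -0.355, 0.044]), (0.41, [0.604, 0.181, 0.116])]
cover_a [(0.96, [0.328, 0.279, 0.039]), (0.67, [0.756, 0.004, 0.045]), (0.3, [0.601, 0.166, 0.086])]
driver [(0.63, [0.349, -0.299, 0.029]), (0.15, [0.486, -0.35, 0.058])]
block_tall [(0.58, [0.487, -0.352, 0.06])]
block_low [(0.8, [0.49, 0.382, 0.032])]
top [0.47997285 0.08298628 1.17031371
[... 907 characters left out ...]
8])]
block_low []
{'t': 1.5, 'q': array([ 1.53511618e+00,  3.58624399e-01,  1.19630614e-02, -4.12316933e-05,
       -1.22412589e+00, -2.88084393e-01]), 'qd': array([-6.40373021e-04,  2.06425350e-03,  5.80251879e-04, -1.97881774e-06,
        7.45800146e-04, -1.03943443e-03]), 'joint_efforts': array([ 2.64387971e-03, -5.82370877e+01,  2.93299091e+01,  7.00240910e+00,
        1.25204967e-02, -2.72331090e-05]), 'eef_pos': array([0.2147497 , 0.63992234, 0.22656551]), 'ee_rot': array([ 3.14159036e+00,  3.97662309e-05, -3.23778545e-01]), 'force': array([0.27603009, 0.45996745, 0.18639153]), 'moment': array([-0.03940687, -0.02123648, -0.00290449]), 'gripper_force': 0.0, 'width': 0.08754357623954655}
```

View pics/side0.png

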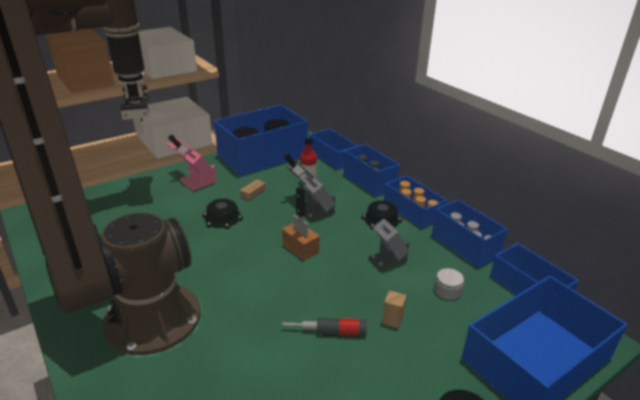

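View pics/top0.png

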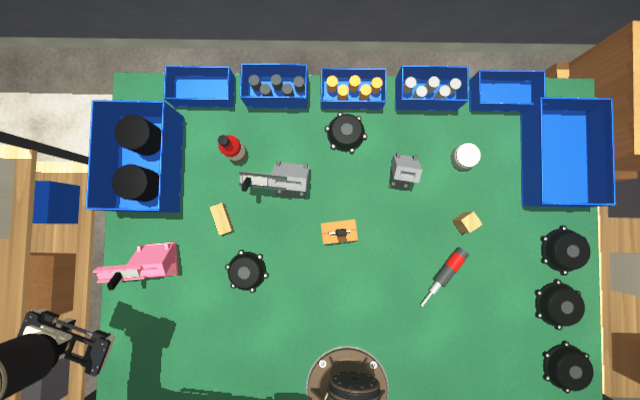

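The side view shows the scraper standing in the wooden block at px (300,235) and the grey bolted stand at (312,195). The pink decoy is at (195,165) and the narrow stand at (390,243). The top view confirms this: scraper at (340,232), grey wide-slot sheath at (290,178) with its bolt post at (246,184), and the pink one at (135,265). I'll move above the scraper.

```bash
cat >> h.py <<'E'
def plan(B,rpyB,g,A=None,rpyA=None,step=40,astep=7,dec=1):
    "rows from pose A (default: measured) to pose B, in tool axes"
    s=arm.get_state()
    A=np.array(s["eef_pos"] if A is None else A,float); RA=R.from_euler('xyz',s["ee_rot"] if rpyA is None else rpyA)
    RB=rpyB if isinstance(rpyB,R) else R.from_euler('xyz',rpyB); B=np.array(B,float)
    w=(RA.inv()*RB).as_rotvec(degrees=True)
    n=int(max(1,np.ceil(np.linalg.norm(B-A)*1000/step),np.ceil(np.linalg.norm(w)/astep)))
    rows=[]
    for i in range(n):
        d=(RA*R.from_rotvec(w*i/n,degrees=True)).inv().apply((B-A)/n*1000)
        rows.append([g]+[round(float(x),dec) for x in d]+[round(float(x),2) for x in w/n])
    print(len(rows),"rows",rows); return rows
E
python3 - <<'E'
from h import *
s=arm.get_state()
p1=[.215,.64,.305]
plan([.46,.04,.305],[np.pi,0,-np.pi/2],-1,A=p1)
E
```

```text
17 rows [[-1, 24.9, 28.9, -0.0, 0.0, 0.0, 4.2], [-1, 26.9, 27.0, -0.0, 0.0, 0.0, 4.2], [-1, 28.8, 24.9, -0.0, 0.0, 0.0, 4.2], [-1, 30.6, 22.7, -0.0, 0.0, 0.0, 4.2], [-1, 32.2, 20.4, -0.0, 0.0, 0.0, 4.2], [-1, 33.6, 18.0, -0.0, 0.0, 0.0, 4.2], [-1, 34.8, 15.5, -0.0, 0.0, 0.0, 4.2], [-1, 35.9, 12.9, -0.0, 0.0, 0.0, 4.2], [-1, 36.7, 10.3, -0.0, 0.0, 0.0, 4.2], [-1, 37.4, 7.5, -0.0, 0.0, 0.0, 4.2], [-1, 37.8, 4.8, -0.0, 0.0, 0.0, 4.2], [-1, 38.1, 2.0, -0.0, 0.0, 0.0, 4.2], [-1, 38.1, -0.8, -0.0, 0.0, 0.0, 4.2], [-1, 38.0, -3.6, -0.0, 0.0, 0.0, 4.2], [-1, 37.6, -6.4, -0.0, 0.0, 0.0, 4.2], [-1, 37.0, -9.1, -0.0, 0.0, 0.0, 4.2], [-1, 36.3, -11.8, -0.0, 0.0, 0.0, 4.2]]
```

>>> {"name": "servo_tool", "arguments": {
  "deltas": [
    [-1, 0, 0, -39, 0, 0, 0],
    [-1, 0, 0, -39, 0, 0, 0],
    [-1, 24.9, 28.9, 0, 0, 0, 4.2],
    [-1, 26.9, 27, 0, 0, 0, 4.2],
    [-1, 28.8, 24.9, 0, 0, 0, 4.2],
    [-1, 30.6, 22.7, 0, 0, 0, 4.2],
    [-1, 32.2, 20.4, 0, 0, 0, 4.2],
    [-1, 33.6, 18, 0, 0, 0, 4.2],
    [-1, 34.8, 15.5, 0, 0, 0, 4.2],
    [-1, 35.9, 12.9, 0, 0, 0, 4.2],
    [-1, 36.7, 10.3, 0, 0, 0, 4.2],
    [-1, 37.4, 7.5, 0, 0, 0, 4.2],
    [-1, 37.8, 4.8, 0, 0, 0, 4.2],
    [-1, 38.1, 2, 0, 0, 0, 4.2],
    [-1, 38.1, -0.8, 0, 0, 0, 4.2],
    [-1, 38, -3.6, 0, 0, 0, 4.2],
    [-1, 37.6, -6.4, 0, 0, 0, 4.2],
    [-1, 37, -9.1, 0, 0, 0, 4.2],
    [-1, 36.3, -11.8, 0, 0, 0, 4.2],
    [-1, 0, 0, 0, 0, 0, 0]
  ]
}}

```text
t: 3.17
eef_pos: [0.4613, 0.035, 0.3046]
ee_rot: [-3.142, -0.001, -1.579]
force: [0.2, -0.6, 0.5]
width: 0.088
gripper_force: 0.0
```

```bash
python3 - <<'E'
from h import *
s=arm.get_state(); print(s["t"],s["eef_pos"],s["ee_rot"],s["q"])
f=arm.grab_frame("wrist"); save(f,"w1"); print(f["position"],f["orientation"])
for q in ("scraper","scraper_grip","rest","slot_mouth"):
    print(q,[(round(r["conf"],2),toworld(f,r["at"]).round(3).tolist()) for r in arm.recognise(q,f)[:3]])
import pickle; pickle.dump(f,open("w1.pkl","wb"))
t=arm.grab_frame("top"); pickle.dump(t,open("t1.pkl","wb"))
c=np.vstack([f["color"],]) 
cv2.imwrite("pics/w1.png",c[:,:,::-1])
E
```

```text
3.1667 [0.46127407 0.03498548 0.30461579] [-3.14157194e+00 -1.15211027e-03 -1.57949065e+00] [ 5.04129625e-01 -4.58412486e-02 -3.01654883e-01  1.04802680e-03
 -1.31553005e+00 -5.13088845e-01]
[ 0.46036174 -0.04372861  0.46299865] [2.84577286e+00 1.28044723e-04 3.13384641e+00]
scraper [(0.57, [0.466, 0.024, 0.21])]
scraper_grip [(0.88, [0.466, 0.025, 0.213])]
rest [(0.87, [0.461, 0.022, 0.06])]
slot_mouth [(0.67, [0.608, 0.217, 0.11])]
```

View pics/w1.png

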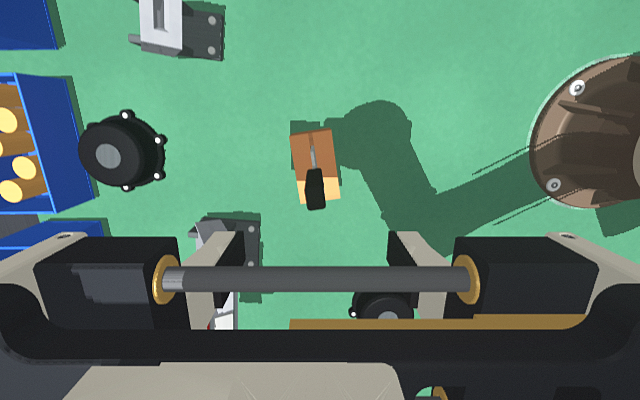

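The wrist view shows the block's top face at about (291,136), (331,129), (340,196), (300,205), turned by some 8°. The black handle top is near (315,202). I'll measure these by colour.

```bash
python3 - <<'E'
from h import *
import pickle; f=pickle.load(open("w1.pkl","rb")); im=f["color"]
for c in [(291,136),(331,129),(340,196),(300,205)]: print(atz(f,*c,.06).round(4))
# handle pixels
roi=im[150:225,285:350].astype(int); m=((roi.max(2)<45)).astype(np.uint8)
n,l,st,ce=cv2.connectedComponentsWithStats(m); i=1+st[1:,4].argmax(); print(st[i],ce[i])
ys,xs=np.where(l==i); ys+=150; xs+=285
for y in range(ys.min(),ys.max()+1,4): print(y,xs[ys==y].min(),xs[ys==y].max())
x=cv2.resize(im[110:230,240:400],None,fx=5,fy=5,interpolation=cv2.INTER_CUBIC); cv2.imwrite("pics/w1c.png",x[:,:,::-1])
t=pickle.load(open("t1.pkl","rb"))["color"]
x=cv2.resize(t[130:220,220:340],None,fx=6,fy=6,interpolation=cv2.INTER_CUBIC); cv2.imwrite("pics/t1c.png",x[:,:,::-1])
E
```

```text
[ 0.495 -0.01   0.06 ]
[ 0.4393 -0.0191  0.06  ]
[0.4251 0.078  0.06  ]
[0.4849 0.0916 0.06  ]
[ 20  19  20  41 647] [29.38948995 39.41421947]
169 315 320
173 307 321
177 307 321
181 306 322
185 306 322
189 305 322
193 306 323
197 306 324
201 307 324
205 307 324
209 309 313
```

View pics/w1c.png

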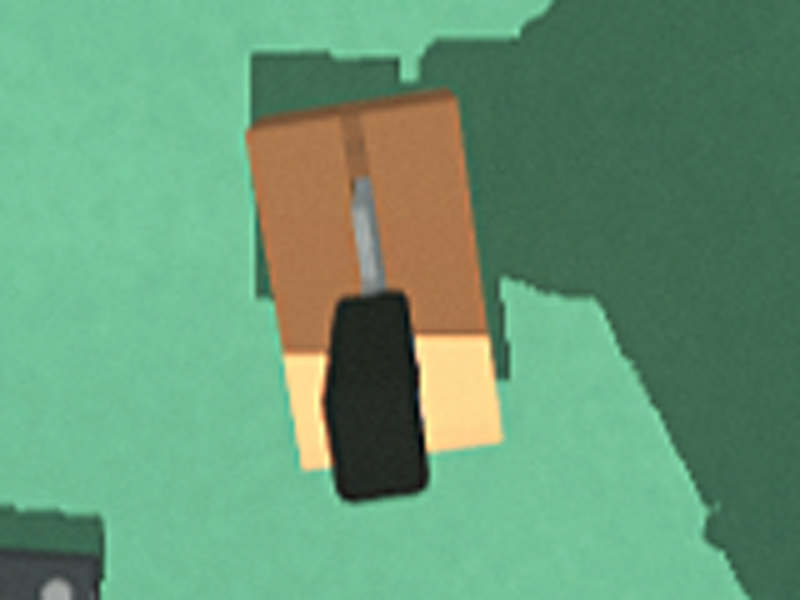

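View pics/t1c.png

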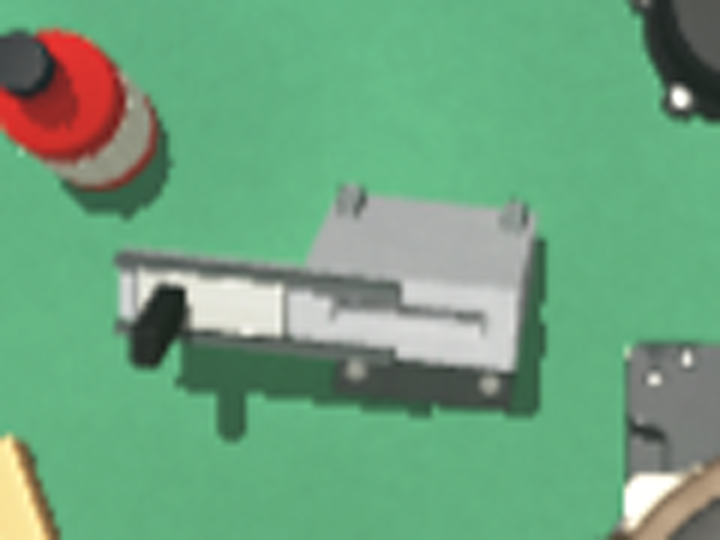

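The crops show the block's top-face corners at (290,136), (331,128.6), (340.4,198), (300.8,204), with the handle straight above the slot. The bolt is open, with its plate's inner edge at top-image px (267,181) and the slot between (275,182) and (301,184). Next I fit the block pose.

```bash
python3 - <<'E'
from h import *
import pickle; from scipy.optimize import least_squares
f=pickle.load(open("w1.pkl","rb"))
px=np.array([(290,136),(331,128.6),(340.4,198),(300.8,204)])
mod=np.array([(.03,-.05),(-.03,-.05),(-.03,.05),(.03,.05)])
def pts(p): c,s=np.cos(p[2]),np.sin(p[2]); return mod@np.array([[c,s],[-s,c]])+p[:2]
r=least_squares(lambda p:np.concatenate([proj(f,[*a,.06]) for a in pts(p)])-px.ravel(),[.46,.035,.1])
x,y,th=r.x; print(x,y,np.degrees(th),r.fun.round(1))
# handle top rect 18x24 at z=.21 predicted
for z in (.21,.12):
  for a,b in [(.009,-.012),(-.009,-.012),(-.009,.012),(.009,.012)]:
    print(z,proj(f,[x+np.cos(th)*a-np.sin(th)*b,y+np.sin(th)*a+np.cos(th)*b,z]).round(1))
t=pickle.load(open("t1.pkl","rb"))
A=lambda u,v:(u/6+220,v/6+130)
for c in [(330,312),(485,322),(283,282),(283,335),(515,372),(533,287)]: print(c,atz(t,*A(*c),.117).round(4))
plan([x,y,.305],[np.pi,0,-np.pi/2+th],-1)
E
```

```text
0.4609544512810968 0.03529533011181151 8.16051841513462 [-0.9  0.1  0.7  0.9  0.2 -0.4  0.1 -0.7]
0.21 [304.1 188. ]
0.21 [323.4 185.2]
0.21 [327.  209.4]
0.21 [308.2 212.1]
0.12 [307.  168.8]
0.12 [321.5 166.7]
0.12 [324.2 185.4]
0.12 [310.  187.5]
(330, 312) [0.5945 0.2151 0.117 ]
(485, 322) [0.5912 0.1436 0.117 ]
(283, 282) [0.608  0.2372 0.117 ]
(283, 335) [0.5835 0.2365 0.117 ]
(515, 372) [0.5684 0.1293 0.117 ]
(533, 287) [0.6078 0.1219 0.117 ]
2 rows [[-1, 2.8, -0.5, -0.1, -0.01, 0.01, -4.0], [-1, 2.9, -0.3, -0.1, -0.01, 0.01, -4.0]]
```

>>> {"name": "servo_tool", "arguments": {
  "deltas": [
    [-1, 3.5, -0.4, 0, 0, 0, -4],
    [-1, 3.5, -0.4, 0, 0, 0, -4.1],
    [-1, 0, 0, 38, 0, 0, 0],
    [-1, 0, 0, 38, 0, 0, 0],
    [-1, 0, 0, 38, 0, 0, 0],
    [-1, 0, 0, 38, 0, 0, 0],
    [-1, 0, 0, 2, 0, 0, 0],
    [-1, 0, 0, 0, 0, 0, 0],
    [-1, 0, 0, 0, 0, 0, 0],
    [1, 0, 0, 0, 0, 0, 0],
    [1, 0, 0, 0, 0, 0, 0],
    [1, 0, 0, 0, 0, 0, 0],
    [1, 0, 0, 0, 0, 0, 0],
    [1, 0, 0, 0, 0, 0, 0],
    [1, 0, 0, 0, 0, 0, 0]
  ],
  "squeeze": 45
}}

```text
t: 4.72
eef_pos: [0.4613, 0.033, 0.1509]
ee_rot: [-3.141, 0.0, -1.429]
force: [0.3, 0.8, -0.1]
width: 0.0536
gripper_force: 0.0
```

>>> {"name": "servo_tool", "arguments": {
  "deltas": [
    [1, 0, 0, 0, 0, 0, 0],
    [1, 0, 0, 0, 0, 0, 0],
    [1, 0, 0, 0, 0, 0, 0],
    [1, 0, 0, 0, 0, 0, 0],
    [1, 0, 0, 0, 0, 0, 0],
    [1, 0, 0, 0, 0, 0, 0],
    [1, 0, 0, 0, 0, 0, 0],
    [1, 0, 0, 0, 0, 0, 0],
    [1, 0, 0, 0, 0, 0, 0],
    [1, 0, 0, 0, 0, 0, 0]
  ]
}}

```text
t: 5.55
eef_pos: [0.4613, 0.0331, 0.1505]
ee_rot: [-3.141, 0.0, -1.429]
force: [1.3, 0.6, -2.4]
width: 0.0177
gripper_force: 44.9
```

```bash
cat >> h.py <<'E'
def Rs(th,tilt=30): return R.from_euler('xyz',[np.pi,0,-np.pi/2+np.radians(th)])*R.from_rotvec([tilt,0,0],degrees=True)
def zs(th): return -Rs(th).as_matrix()[:,2]
E
python3 - <<'E'
from h import *
A=[.4613,.0331,.2705]; print(zs(-3))
plan(np.array([.593,.178,.117])+.2355*zs(-3)+np.array([0,.07,0]),Rs(-3),1,A=A,step=30,astep=4)
E
```

```text
[-0.49931477  0.02616798  0.8660254 ]
8 rows [[1, -27.1, -5.7, -6.3, 3.74, 0.37, 1.36], [1, -27.2, -5.4, -6.1, 3.74, 0.37, 1.36], [1, -27.3, -5.2, -5.9, 3.74, 0.37, 1.36], [1, -27.4, -4.9, -5.8, 3.74, 0.37, 1.36], [1, -27.4, -4.6, -5.7, 3.74, 0.37, 1.36], [1, -27.5, -4.3, -5.5, 3.74, 0.37, 1.36], [1, -27.6, -4.0, -5.4, 3.74, 0.37, 1.36], [1, -27.6, -3.7, -5.4, 3.74, 0.37, 1.36]]
```

>>> {"name": "servo_tool", "arguments": {
  "deltas": [
    [1, 0, 0, -15, 0, 0, 0],
    [1, 0, 0, -30, 0, 0, 0],
    [1, 0, 0, -35, 0, 0, 0],
    [1, 0, 0, -40, 0, 0, 0],
    [1, 0, 0, 0, 0, 0, 0],
    [1, 0, 0, 0, 0, 0, 0]
  ]
}}

```text
t: 6.05
eef_pos: [0.462, 0.0335, 0.2726]
ee_rot: [-3.138, 0.002, -1.429]
force: [-0.8, -0.4, -1.7]
width: 0.0177
gripper_force: 45.0
```

>>> {"name": "servo_tool", "arguments": {
  "deltas": [
    [1, -27.1, -5.7, -6.3, 3.74, 0.37, 1.36],
    [1, -27.2, -5.4, -6.1, 3.74, 0.37, 1.36],
    [1, -27.3, -5.2, -5.9, 3.74, 0.37, 1.36],
    [1, -27.4, -4.9, -5.8, 3.74, 0.37, 1.36],
    [1, -27.4, -4.6, -5.7, 3.74, 0.37, 1.36],
    [1, -27.5, -4.3, -5.5, 3.74, 0.37, 1.36],
    [1, -27.6, -4, -5.4, 3.74, 0.37, 1.36],
    [1, -27.6, -3.7, -5.4, 3.74, 0.37, 1.36],
    [1, 0, 0, 0, 0, 0, 0],
    [1, 0, 0, 0, 0, 0, 0],
    [1, 0, 0, 0, 0, 0, 0]
  ]
}}

```text
t: 6.97
eef_pos: [0.4745, 0.2535, 0.3191]
ee_rot: [-2.62, -0.003, -1.622]
force: [-0.1, -0.1, -2.4]
width: 0.0178
gripper_force: 45.0
```

```bash
python3 - <<'E'
from h import *
import pickle
f=arm.grab_frame("wrist"); pickle.dump(f,open("w2.pkl","wb"))
s=arm.get_state(); print(s["t"],s["eef_pos"],R.from_euler('xyz',s["ee_rot"]).as_matrix().round(3).tolist())
print(proj(f,[.593,.178,.117]))
for q in ("scraper","scraper_grip","bolt","bolt_grip","slot_mouth"):
    print(q,[(round(r["conf"],2),toworld(f,r["at"]).round(3).tolist()) for r in arm.recognise(q,f)[:3]])
save(f,"w2")
E
```

```text
7.0167 [0.47485552 0.25329546 0.31957705] [[-0.052, -0.866, 0.498], [-0.999, 0.044, -0.028], [0.002, -0.499, -0.867]]
[311.66970827 118.11933856]
scraper [(0.79, [0.46, 0.244, 0.346])]
scraper_grip []
bolt []
bolt_grip [(0.93, [0.601, 0.272, 0.13])]
slot_mouth [(0.84, [0.365, 0.517, 0.115]), (0.68, [0.602, 0.199, 0.115])]
```

View pics/w2.png

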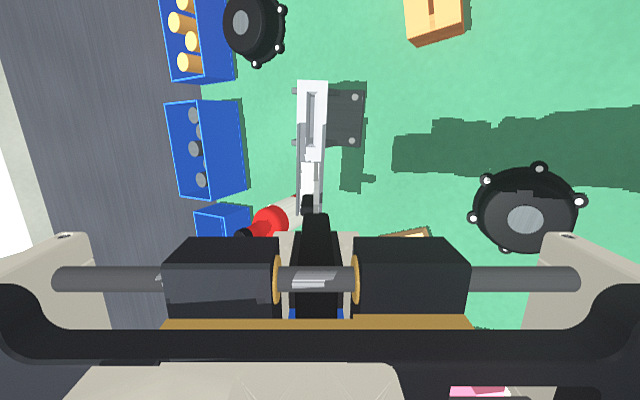

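The mouth face shows nearly head-on at px (297–327, 80–200), with the slot at x≈312 between y≈92 and y≈143. The scraper handle is at (315,250). I zoom in for exact corners.

```bash
python3 - <<'E'
from h import *
import pickle
im=pickle.load(open("w2.pkl","rb"))["color"]
x=cv2.resize(im[70:230,270:360],None,fx=5,fy=3.7,interpolation=cv2.INTER_CUBIC); cv2.imwrite("pics/w2c.png",cv2.resize(im[72:222,262:362],None,fx=4,fy=4,interpolation=cv2.INTER_CUBIC)[:,:,::-1])
E
```

```text
(no output)
```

View pics/w2c.png

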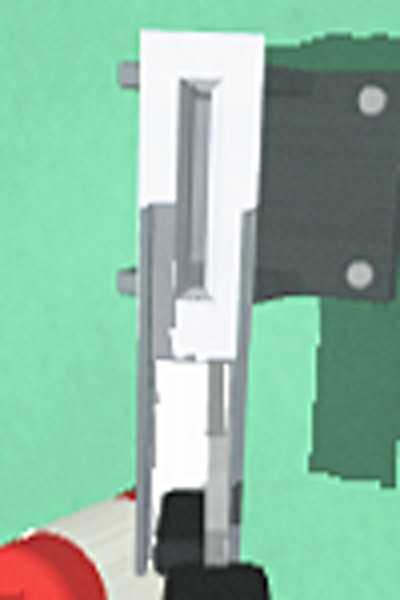

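Crop scale is 4×, offset (262,72). The block's -y corners are at (141,30) and (264,35). The flare's left edge runs from (177,82) to (175,298), and the bolt plate's inner edge lies at y≈360, x 157–236. Next I fit the slot pose.

```bash
python3 - <<'E'
from h import *
import pickle; from scipy.optimize import least_squares
f=pickle.load(open("w2.pkl","rb")); t=pickle.load(open("t1.pkl","rb"))
A=lambda u,v:(u/4+262,v/4+72); B=lambda u,v:(u/6+220,v/6+130)
ob=[(f,A(141,30),(20,-50,0)),(f,A(264,35),(-20,-50,0)),(f,A(177,82),(7.5,-36.5,0)),(f,A(175,298),(7.5,36.5,0)),
    (t,B(330,312),(5,36.5,0)),(t,B(485,324),(5,-36.5,0)),(t,B(515,372),(-20,-50,0)),(t,B(533,285),(20,-50,0))]
def sl(p,l):
    th=np.radians(p[3]*100); c,s=np.cos(th),np.sin(th); z=zs(p[3]*100); y=np.array([-s,c,0]); x=np.cross(y,z)
    return np.array(p[:3])+(l[0]*x+l[1]*y+l[2]*z)/1000
def fit(ob,z):
    r=least_squares(lambda p:np.concatenate([[(p[2]-z)*3000]]+[proj(c,sl(p,l))-u for c,u,l in ob]),[.6,.18,z,-.03])
    print(r.x.round(4),r.fun.round(1).tolist()); return r.x
fit(ob[:4],.117); p=fit(ob,.117); fit(ob[4:],.117)
for c,u,n in [(f,A(157,360),'b1'),(f,A(236,360),'b2'),(t,B(283,282),'tb')]:
    # intersect with plane 7 mm above mouth
    o,d=ray(c,*u); zz=zs(p[3]*100); P=sl(p,(0,0,7)); X=o+d*((P-o)@zz)/(d@zz)
    th=np.radians(p[3]*100); y=np.array([-np.sin(th),np.cos(th),0]); print(n,(X-P)@y*1000,(X-P)@np.cross(y,zz)*1000)
E
```

```text
[ 0.5933  0.1809  0.117  -0.047 ] [-0.0, -0.2, 0.3, -0.0, 0.0, 0.3, -1.2, -0.2, 0.9]
[ 0.5922  0.1803  0.117  -0.0406] [0.1, 0.1, -0.1, 0.3, -0.7, 0.6, -1.7, 0.6, 0.6, -0.5, -1.8, -0.0, -1.4, -0.7, -0.8, -2.8, 0.5]
[ 0.5892  0.1774  0.117  -0.0245] [0.0, 0.4, -0.3, 1.0, -0.7, 0.6, -0.2, -1.9, 1.1]
b1 56.10217820836045 14.215738363800504
b2 55.60286238219469 -13.013584363671704
tb 55.689274851447344 15.78044115230632
```

```bash
python3 - <<'E'
from h import *
m=np.array([.5933,.1809,.117]); z=zs(-4.7)
B1=m+.2355*z; B2=m+.1605*z
plan(B1,Rs(-4.7),1,step=20); plan(B2,Rs(-4.7),1,A=B1,rpyA=Rs(-4.7).as_euler('xyz'),step=25); print(B2,Rs(-4.7).as_euler('xyz'))
E
```

```text
4 rows [[1, 15.7, -0.8, 0.5, -0.0, 0.2, 0.36], [1, 15.7, -0.9, 0.5, -0.0, 0.2, 0.36], [1, 15.7, -1.0, 0.6, -0.0, 0.2, 0.36], [1, 15.7, -1.1, 0.6, -0.0, 0.2, 0.36]]
4 rows [[1, -0.0, -0.0, 18.8, 0.0, 0.0, -0.0], [1, -0.0, -0.0, 18.8, 0.0, 0.0, -0.0], [1, -0.0, -0.0, 18.8, 0.0, 0.0, -0.0], [1, -0.0, 0.0, 18.8, 0.0, 0.0, -0.0]]
[0.51331985 0.18747557 0.25599708] [-2.61799388e+00  2.22044605e-16 -1.65282680e+00]
```

>>> {"name": "servo_tool", "arguments": {
  "deltas": [
    [1, 15.7, -0.8, 0.5, 0, 0.2, 0.36],
    [1, 15.7, -0.9, 0.5, 0, 0.2, 0.36],
    [1, 15.7, -1, 0.6, 0, 0.2, 0.36],
    [1, 15.7, -1.1, 0.6, 0, 0.2, 0.36],
    [1, 0, 0, 18.8, 0, 0, 0],
    [1, 0, 0, 18.8, 0, 0, 0],
    [1, 0, 0, 18.8, 0, 0, 0],
    [1, 0, 0, 18.8, 0, 0, 0],
    [1, 0, 0, 0, 0, 0, 0],
    [1, 0, 0, 0, 0, 0, 0],
    [1, 0, 0, 0, 0, 0, 0]
  ]
}}

```text
t: 8.18
eef_pos: [0.5133, 0.1874, 0.2568]
ee_rot: [-2.617, 0.0, -1.653]
force: [-0.7, 0.3, -0.5]
width: 0.0177
gripper_force: 45.0
```

```bash
python3 - <<'E'
from h import *
import pickle
s=arm.get_state(); p=s["eef_pos"]; M=R.from_euler('xyz',s["ee_rot"]).as_matrix(); print(s["t"],p,s["ee_rot"])
f=arm.grab_frame("side"); t=arm.grab_frame("top")
tip=p+.1355*M[:,2]; out=[]
for c,n in ((f,"s"),(t,"t")):
    u=proj(c,tip); a=int(max(0,u[0]-30)); b=int(max(0,u[1]-50))
    for k in (-30,30): print(n,(proj(c,tip+M[:,0]*k/1000)-[a,b])*6)
    print("mouth",[((proj(c,[.5933+.082*k*.001*36.5,.1809+.997*k*.001*36.5,.117])-[a,b])*6).round() for k in (-1,1)])
    out.append(cv2.resize(c["color"][b:b+70,a:a+64],None,fx=6,fy=6,interpolation=cv2.INTER_CUBIC))
h=min(o.shape[0] for o in out); cv2.imwrite("pics/p.png",np.hstack([o[:h] for o in out])[:,:,::-1]); 
E
```

```text
8.1833 [0.51327648 0.18742101 0.25677958] [-2.61681358e+00  3.09378279e-04 -1.65293225e+00]
s [156.26450507 277.75133663]
s [210.86374799 327.82804113]
mouth [array([237., 365.]), array([171., 303.])]
t [114.61231349 295.21139608]
t [247.05647925 308.51713548]
mouth [array([267., 288.]), array([109., 272.])]
```

View pics/p.png

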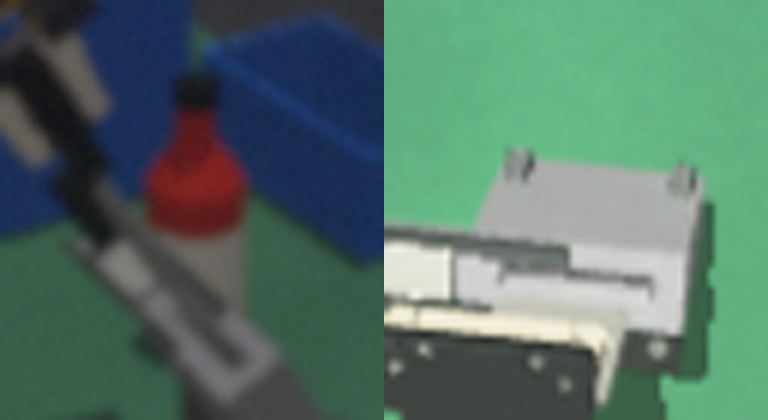

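The side crop shows the blade just above the slot mouth. The top crop shows the flare at (116,272)–(268,290), against a predicted (109,272)–(267,288). That agrees, so I insert gently.

>>> {"name": "servo_tool", "arguments": {
  "deltas": [
    [1, 0, 0, 8, 0, 0, 0],
    [1, 0, 0, 8, 0, 0, 0],
    [1, 0, 0, 8, 0, 0, 0],
    [1, 0, 0, 8, 0, 0, 0],
    [1, 0, 0, 8, 0, 0, 0],
    [1, 0, 0, 0, 0, 0, 0],
    [1, 0, 0, 0, 0, 0, 0]
  ]
}}

```text
t: 8.87
eef_pos: [0.5331, 0.1865, 0.2218]
ee_rot: [-2.617, 0.0, -1.652]
force: [-0.3, 0.3, -1.4]
width: 0.0177
gripper_force: 45.0
```

>>> {"name": "servo_tool", "arguments": {
  "deltas": [
    [1, 0, 0, 8, 0, 0, 0],
    [1, 0, 0, 8, 0, 0, 0],
    [1, 0, 0, 8, 0, 0, 0],
    [1, 0, 0, 8, 0, 0, 0],
    [1, 0, 0, 8, 0, 0, 0],
    [1, 0, 0, 0, 0, 0, 0],
    [1, 0, 0, 0, 0, 0, 0]
  ]
}}

```text
t: 9.45
eef_pos: [0.5532, 0.1847, 0.1872]
ee_rot: [-2.617, -0.0, -1.652]
force: [0.8, -1.2, -1.5]
width: 0.0182
gripper_force: 45.0
```

>>> {"name": "servo_tool", "arguments": {
  "deltas": [
    [1, 0, 0, 8, 0, 0, 0],
    [1, 0, 0, 8, 0, 0, 0],
    [1, 0, 0, 8, 0, 0, 0],
    [1, 0, 0, 6, 0, 0, 0],
    [1, 0, 0, 0, 0, 0, 0],
    [1, 0, 0, 0, 0, 0, 0]
  ]
}}

```text
t: 9.95
eef_pos: [0.5683, 0.1834, 0.1613]
ee_rot: [-2.617, -0.0, -1.652]
force: [0.3, -1.9, -2.0]
width: 0.0181
gripper_force: 45.0
```

>>> {"name": "servo_tool", "arguments": {
  "deltas": [
    [1, 0, 0, 3, 0, 0, 0],
    [1, 0, 0, 2, 0, 0, 0],
    [1, 0, 0, 1, 0, 0, 0],
    [1, 0, 0, 1, 0, 0, 0],
    [1, 0, 0, 0, 0, 0, 0]
  ]
}}

```text
t: 10.37
eef_pos: [0.5716, 0.1832, 0.1548]
ee_rot: [-2.617, -0.0, -1.652]
force: [-0.4, -3.6, -0.4]
width: 0.018
gripper_force: 45.0
```

>>> {"name": "servo_tool", "arguments": {
  "deltas": [
    [1, 0, 0, 1.5, 0, 0, 0],
    [1, 0, 0, 1.5, 0, 0, 0],
    [1, 0, 0, 0, 0, 0, 0]
  ]
}}

```text
t: 10.62
eef_pos: [0.5729, 0.1836, 0.154]
ee_rot: [-2.614, 0.001, -1.651]
force: [-21.0, -4.5, 23.0]
width: 0.018
gripper_force: 45.0
```

>>> {"name": "servo_tool", "arguments": {
  "deltas": [
    [1, 0, 0, -1.5, 0, 0, 0],
    [-1, 0, 0, 0, 0, 0, 0],
    [-1, 0, 0, 0, 0, 0, 0],
    [-1, 0, 0, 0, 0, 0, 0],
    [-1, 0, 0, 0, 0, 0, 0],
    [-1, 0, 0, 0, 0, 0, 0],
    [-1, 0, 0, 0, 0, 0, 0],
    [-1, 0, 0, 0, 0, 0, 0],
    [-1, 0, 0, 0, 0, 0, 0]
  ]
}}

```text
t: 11.37
eef_pos: [0.5722, 0.1833, 0.1531]
ee_rot: [-2.618, -0.0, -1.652]
force: [-0.3, 0.3, -0.2]
width: 0.0653
gripper_force: 0.0
```

>>> {"name": "servo_tool", "arguments": {
  "deltas": [
    [-1, 0, 0, 0, 0, 0, 0],
    [-1, 0, 0, 0, 0, 0, 0],
    [-1, 0, 0, 0, 0, 0, 0],
    [-1, 0, 0, -15, 0, 0, 0],
    [-1, 0, 0, -25, 0, 0, 0],
    [-1, 0, 0, -30, 0, 0, 0],
    [-1, 0, 0, -20, 0, 0, 0],
    [-1, -36, 0, 0, 0, 0, 0],
    [-1, -36, 0, 0, 0, 0, 0],
    [-1, -36, 0, 0, 0, 0, 0],
    [-1, 0, 0, 0, 0, 0, 0],
    [-1, 0, 0, 0, 0, 0, 0],
    [-1, 0, 0, 0, 0, 0, 0]
  ]
}}

```text
t: 12.45
eef_pos: [0.5361, 0.2943, 0.2301]
ee_rot: [-2.618, -0.001, -1.652]
force: [-0.4, -0.8, -0.9]
width: 0.0875
gripper_force: 0.0
```

```bash
python3 - <<'E'
from h import *
s=arm.get_state(); p=s["eef_pos"]; th=np.radians(-4.7)
m=np.array([.5933,.1809,.117]); z=zs(-4.7); y=np.array([-np.sin(th),np.cos(th),0]); x=np.cross(y,z)
L=lambda P:(np.array([(P-m)@x,(P-m)@y,(P-m)@z])*1000).round(1)
print(s["t"],s["width"],L(p),s["ee_rot"])
out=[]
for n in ("wrist","top","side"):
    f=arm.grab_frame(n)
    for q in ("bolt_grip","scraper"):
        print(n,q,[(round(r["conf"],2),L(toworld(f,r["at"]))) for r in arm.recognise(q,f)[:2]])
    for l in [(0,108,62),(0,108,7),(0,0,103),(0,0,13),(0,18+38,7)]: print(n,l,proj(f,m+(x*l[0]+y*l[1]+z*l[2])/1000).round(0))
    if n=="wrist": save(f,"w3")
E
```

```text
12.45 0.08752224742977642 [ -0.9 108.4 131.1] [-2.61814045e+00 -1.29201286e-03 -1.65173745e+00]
wrist bolt_grip [(0.68, array([-0.6, 93.1, 13.7]))]
wrist scraper [(0.97, array([  2.2,   4.4, 101.8]))]
wrist (0, 108, 62) [314. 207.]
wrist (0, 108, 7) [315. 190.]
wrist (0, 0, 103) [314.  59.]
wrist (0, 0, 13) [315.  76.]
wrist (0, 56, 7) [315. 138.]
top bolt_grip [(0.67, array([-2.2, 89.9,  7.4])), (0.57, array([-253.8,  426.3,  163.2]))]
top scraper [(0.64, array([-3.3, 91. ,  8.4])), (0.59, array([ 3.7,  5.6, 59.5]))]
top (0, 108, 62) [243. 188.]
top (0, 108, 7) [248. 180.]
top (0, 0, 103) [282. 199.]
top (0, 0, 13) [287. 185.]
top (0, 56, 7) [267. 182.]
side bolt_grip [(0.65, array([-4.2, 99.2, 26.5])), (0.61, array([-256.3,  419.7,  158.5]))]
side scraper [(0.62, array([-5.1, -2.9, 66.6])), (0.36, array([  27.4, -346.1,  -87.7]))]
side (0, 108, 62) [286. 155.]
side (0, 108, 7) [293. 166.]
side (0, 0, 103) [295. 161.]
side (0, 0, 13) [308. 179.]
side (0, 56, 7) [301. 173.]
```

View pics/w3.png

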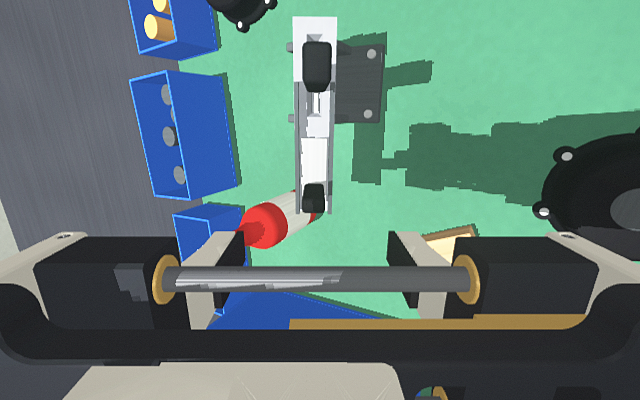

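The wrist view shows the scraper handle seated at (316,65). The bolt post is at (313,200), between the open fingers and where predicted. I descend onto the post.

>>> {"name": "servo_tool", "arguments": {
  "deltas": [
    [-1, 0, 0, 25, 0, 0, 0],
    [-1, 0, 0, 25, 0, 0, 0],
    [-1, 0, 0, 20, 0, 0, 0],
    [-1, 0, 0, 20, 0, 0, 0],
    [-1, 0, 0, 12, 0, 0, 0],
    [-1, 0, 0, 0, 0, 0, 0],
    [-1, 0, 0, 0, 0, 0, 0]
  ]
}}

```text
t: 13.48
eef_pos: [0.5876, 0.2891, 0.1419]
ee_rot: [-2.618, -0.002, -1.654]
force: [0.2, 0.3, -0.1]
width: 0.0875
gripper_force: 0.0
```

>>> {"name": "servo_tool", "arguments": {
  "deltas": [
    [1, 0, 0, 0, 0, 0, 0],
    [1, 0, 0, 0, 0, 0, 0],
    [1, 0, 0, 0, 0, 0, 0],
    [1, 0, 0, 0, 0, 0, 0],
    [1, 0, 0, 0, 0, 0, 0],
    [1, 0, 0, 0, 0, 0, 0],
    [1, 0, 0, 0, 0, 0, 0],
    [1, 0, 0, 0, 0, 0, 0],
    [1, 0, 0, 0, 0, 0, 0],
    [1, 0, 0, 0, 0, 0, 0],
    [1, 0, 0, 0, 0, 0, 0],
    [1, 0, 0, 0, 0, 0, 0],
    [1, 0, 0, 0, 0, 0, 0],
    [1, 0, 0, 0, 0, 0, 0],
    [1, 0, 0, 0, 0, 0, 0],
    [1, 0, 0, 0, 0, 0, 0]
  ],
  "squeeze": 30
}}

```text
t: 14.82
eef_pos: [0.5886, 0.2902, 0.1433]
ee_rot: [-2.616, 0.0, -1.654]
force: [8.8, -0.0, -0.6]
width: 0.0198
gripper_force: 30.0
```

Gripped at 20 mm, as expected. I slide the bolt 34 mm toward shut (tool +x) and check.

>>> {"name": "servo_tool", "arguments": {
  "deltas": [
    [1, 4, 0, 0, 0, 0, 0],
    [1, 5, 0, 0, 0, 0, 0],
    [1, 5, 0, 0, 0, 0, 0],
    [1, 5, 0, 0, 0, 0, 0],
    [1, 5, 0, 0, 0, 0, 0],
    [1, 5, 0, 0, 0, 0, 0],
    [1, 5, 0, 0, 0, 0, 0],
    [1, 0, 0, 0, 0, 0, 0],
    [1, 0, 0, 0, 0, 0, 0]
  ]
}}

```text
t: 15.57
eef_pos: [0.5856, 0.256, 0.1433]
ee_rot: [-2.616, 0.0, -1.654]
force: [4.3, -1.3, 0.6]
width: 0.0195
gripper_force: 30.0
```

>>> {"name": "servo_tool", "arguments": {
  "deltas": [
    [1, 1.5, 0, 0, 0, 0, 0],
    [1, 1.5, 0, 0, 0, 0, 0],
    [1, 1, 0, 0, 0, 0, 0],
    [1, 0, 0, 0, 0, 0, 0]
  ]
}}

```text
t: 15.9
eef_pos: [0.5853, 0.2528, 0.1433]
ee_rot: [-2.616, 0.001, -1.653]
force: [7.5, 0.5, -0.8]
width: 0.0199
gripper_force: 30.0
```

>>> {"name": "servo_tool", "arguments": {
  "deltas": [
    [1, 1.5, 0, 0, 0, 0, 0],
    [1, 1.5, 0, 0, 0, 0, 0],
    [1, 0, 0, 0, 0, 0, 0],
    [1, 0, 0, 0, 0, 0, 0]
  ]
}}

```text
t: 16.23
eef_pos: [0.5851, 0.2518, 0.1434]
ee_rot: [-2.616, 0.002, -1.65]
force: [10.4, 6.4, -4.0]
width: 0.0198
gripper_force: 30.0
```

>>> {"name": "servo_tool", "arguments": {
  "deltas": [
    [1, 1.5, 0, 0, 0, 0, 0],
    [1, 1.5, 0, 0, 0, 0, 0],
    [1, 0, 0, 0, 0, 0, 0],
    [1, 0, 0, 0, 0, 0, 0]
  ]
}}

```text
t: 16.57
eef_pos: [0.585, 0.2516, 0.1435]
ee_rot: [-2.617, 0.005, -1.646]
force: [14.0, 14.7, -9.4]
width: 0.0195
gripper_force: 30.0
```

>>> {"name": "servo_tool", "arguments": {
  "deltas": [
    [1, -2, 0, 0, 0, 0, 0],
    [-1, 0, 0, 0, 0, 0, 0],
    [-1, 0, 0, 0, 0, 0, 0],
    [-1, 0, 0, 0, 0, 0, 0],
    [-1, 0, 0, 0, 0, 0, 0],
    [-1, 0, 0, 0, 0, 0, 0],
    [-1, 0, 0, 0, 0, 0, 0],
    [-1, 0, 0, 0, 0, 0, 0],
    [-1, 0, 0, 0, 0, 0, 0],
    [-1, 0, 0, 0, 0, 0, 0],
    [-1, 0, 0, 0, 0, 0, 0],
    [-1, 0, 0, -20, 0, 0, 0],
    [-1, 0, 0, -30, 0, 0, 0],
    [-1, 0, 0, -35, 0, 0, 0],
    [-1, 0, 0, -35, 0, 0, 0],
    [-1, -30, 0, -20, 0, 0, 0],
    [-1, 0, 0, 0, 0, 0, 0],
    [-1, 0, 0, 0, 0, 0, 0],
    [-1, 0, 0, 0, 0, 0, 0]
  ]
}}

```text
t: 18.15
eef_pos: [0.5161, 0.284, 0.2631]
ee_rot: [-2.618, -0.001, -1.651]
force: [-0.6, 0.2, -0.1]
width: 0.0876
gripper_force: 0.0
```

```bash
python3 - <<'E'
from h import *
s=arm.get_state(); th=np.radians(-4.7); print(s["t"],s["eef_pos"],s["force"],s["width"])
m=np.array([.5933,.1809,.117]); z=zs(-4.7); y=np.array([-np.sin(th),np.cos(th),0]); x=np.cross(y,z)
f=arm.grab_frame("wrist")
P=lambda l:proj(f,m+(x*l[0]+y*l[1]+z*l[2])/1000)
o=np.maximum(0,P((0,40,7))-[60,70]).astype(int)
for l in [(0,70,62),(0,0,103),(13,18,7),(-13,18,7),(13,86,7)]: print(l,((P(l)-o)*5).round())
cv2.imwrite("pics/w4.png",cv2.resize(f["color"][o[1]:o[1]+120,o[0]:o[0]+120],None,fx=5,fy=5,interpolation=cv2.INTER_CUBIC)[:,:,::-1])
E
```

```text
18.15 [0.51607677 0.28402669 0.26311364] [-0.64612831  0.21420144 -0.05515277] 0.08763216981054046
(0, 70, 62) [303. 534.]
(0, 0, 103) [302. 121.]
(13, 18, 7) [244. 247.]
(-13, 18, 7) [364. 248.]
(13, 86, 7) [247. 556.]
```

View pics/w4.png

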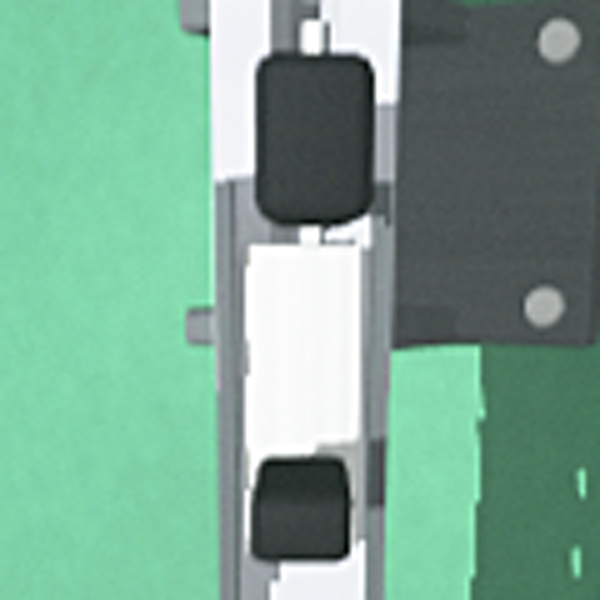

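The bolt plate's inner edge is at crop y≈245, against 247 predicted for shut, and it lies beside the neck. The handle is seated and the gripper is clear.

```bash
python3 -c "
from station import arm
print(arm.job_done())"
```

```text
the job is handed in; nothing more can be done
None
```

The scraper is fully home in the wide-slot sheath with the slide bolt pushed shut against its stop over the blade's shoulder; I handed the job in at about 18 s, gripper clear and nothing else touched, but the system reported no verdict.

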